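# Find the rocking bin cover and seat it

## Robot

A 6-joint arm with a two-finger parallel gripper is mounted at the origin on the work surface. World frame = base frame: x ahead of the robot, y to its left, z up, the work surface at z = 0. Lengths are in m, angles in rad, forces in N, time in s.
With the tool pointing down it reaches from about 0.3 to 0.875 m from the base axis. Payload 6.4 kg.
Tool frame: the origin (TCP) lies midway between the tips of the shut fingers; the grasp point (between the pads) lies 19 mm behind it; z points along the fingers, y is the direction in which the jaws open and shut (so a half turn about z gives the same grasp; the last joint's range is limited). The gripper opens to 85 mm and grips with 20 to 120 N. Pads are 22 mm wide; open, the fingers measure 114 mm over their backs; the gripper's body (76 mm by 85 mm) begins 54 mm behind the grasp point. The pads swing forward as they close: fully open they stand 13 mm farther back than shut.
Start: joints at [1.106, 0.181, 1.607, -0, 1.354, -0.206], TCP at [0.147, 0.556, 0.231] pointing down, gripper open.
Joint ranges: [-2.99, 2.99], [-0.89, 2.07], [0.3, 2.58], [-1.14, 4.28], [0, 2.63], [-3.12, 3.12]. Speed limits (rad/s): [2.57, 2.57, 3.01, 3.14, 3.14, 3.14].

## Interface

Orientations are given as a unit quaternion [w, x, y, z].
In Python, from bench import get_obs, camera, hand_in gives the robot as it stands.
- The arm moves only by the tool drive_tool, never from a script. Its argument "deltas" is a list of rows, each a list of 2 entries, a list of its own where there are three numbers: the shift along the world's x, y, z in m, then the turn about the world's z in rad. A call has 1 to 10 rows; each row shifts and turns the pose as measured when the row begins; what a row does not reach is not made up. A row lasts 1/10 s, in which the tool goes at most 50 mm and 8.59 degrees, less where a joint would pass 70% of its speed; a pose out of reach is approached as far as the arm can. A call is refused whole if a number of a shift passes 0.05 or a number of a turn 0.15, either way. A call with a gripper value outside its range is refused whole. "gripper" is the opening, from 0 (shut) to 1 (fully open), set as the call begins (left out, the last holds). The fingers move at their own pace and stop on an object; the grip force is fixed at half the most. Time passes only in rows, so rows that do not move let the fingers close. It gives the time, the measured TCP pose, the force and the opening at its end, in the units of the state.
- get_obs(): the state, without advancing time (a new reading comes with each control period).
- camera(name): name is "side" or "top"; returns a dict with "frame" (480x640x3 uint8, red, green, blue), "fx", "fy", "cx", "cy" (pixels), "eye" and "attitude" of the camera in the world. Camera axes: x right, y down, z forward; pixel columns grow to the right and rows downward; lengths in m; the calibration is good to about 2 mm. A picture is of the moment at which its call begins. There is no depth.
- hand_in(): hands the job in, once; it reports no verdict.
The state is a dict: "time_s": time; "q": joint angles; "dq": joint speeds; "joint_efforts": joint torques, N m; "eef_pos": TCP position; "eef_rot": TCP orientation; "wrist_force": force on the tool from outside, world axes, zero at the start; "torque": the same for the moment, N m; "opening": opening from 0.0 (shut) to 1.0 (fully open).
Only numpy, scipy, OpenCV 4.12 (cv2) and the standard library are available. Lean on these libraries where they do the work, as an engineer would, in place of code of your own. Each camera call takes 0.05 s, during which the arm holds its last target.

## Task

One of the four identical bin covers in the grey carrier is not clipped down. Press lightly near an end of each cover until you find the one that rocks under your fingertip, then press that cover down in its middle until it is fully home and level. Only press: do not pull any cover up, do not ram anything, and leave the tools and the bottle around the carrier where they lie.

Things in the scene. Friction and masses are not known exactly. Their poses are not given: they have to be found in the camera images.
- carrier: Open grey plastic tray, 125 mm (its x) by 360 mm (its y) by 45 mm high, fixed. Origin: centre of its underside on the table, z up, x pointing away from the robot, turned up to 0.3 rad. In it, fixed in a row along y, stand four identical grey bins, 85 mm apart. Each has a flat light grey cover, 96 mm (x) by 76 mm (y), standing above the tray's walls. Three covers are clipped on and do not give.
- place_1 (a point): Middle of the first (carrier -y end, robot's right) cover of the row (carrier y = -127.5 mm), a fixed point of the carrier, 71 mm above the table; axes as the carrier's. Bins stand unevenly: a cover's flat top is 67 to 76 mm above the table, and this does not tell which is loose. Good points to probe lie 38 mm from here along the carrier's +x or -x, near the cover's ends.
- place_2 (a point): Middle of the second cover of the row (carrier y = -42.5 mm), a fixed point of the carrier, 71 mm above the table; axes as the carrier's. Bins stand unevenly: a cover's flat top is 67 to 76 mm above the table, and this does not tell which is loose. Good points to probe lie 38 mm from here along the carrier's +x or -x, near the cover's ends.
- place_3 (a point): Middle of the third cover of the row (carrier y = +42.5 mm), a fixed point of the carrier, 71 mm above the table; axes as the carrier's. Bins stand unevenly: a cover's flat top is 67 to 76 mm above the table, and this does not tell which is loose. Good points to probe lie 38 mm from here along the carrier's +x or -x, near the cover's ends.
- place_4 (a point): Middle of the fourth (carrier +y end, robot's left) cover of the row (carrier y = +127.5 mm), a fixed point of the carrier, 71 mm above the table; axes as the carrier's. Bins stand unevenly: a cover's flat top is 67 to 76 mm above the table, and this does not tell which is loose. Good points to probe lie 38 mm from here along the carrier's +x or -x, near the cover's ends.
- loose_rock (a joint): Tilt in rad of the one loose cover (its place is not told and changes) about the carrier's y axis through its middle. 0 level, positive with the far (+x) end down, negative with the near end down. 1 to 2 N at 38 mm from the middle tips it 0.08 to 0.12 rad (4 mm); it springs back when released. Light presses there do not seat it.
- loose_height (a joint): How far in m the loose cover stands above its seated height: 0.004 to 0.005 at the start, 0 fully home on a hard stop. It stays where it is left. About 10 to 13 N straight down within 8 mm of its middle pushes it home, and it then no longer rocks. Grows if the cover is pulled up.
- driver_near: Screwdriver, red handle, 200 mm long, lying on the table on the robot's side of the carrier, roughly along the carrier's y. Origin at its middle, on the table. Loose bystander.
- driver_far: Screwdriver, orange handle, 220 mm long, lying on the table beyond the carrier, roughly along the carrier's y. Origin at its middle, on the table. Loose bystander.
- hammer: Hammer with wooden handle, 260 mm long, lying on the table beyond the carrier's -y end, roughly along carrier x. Origin at its middle, on the table. Loose bystander.
- oil: White oil bottle with black cap, 52 mm in diameter and 130 mm high, standing on the table beyond the carrier's +y end. Origin: centre of its underside. Loose bystander.

How it is judged:
By the outcome, as a careful person would: the job done as asked, in the order asked, and still so for the second after the job is handed in, with the robot touching nothing.
It also fails if it takes over 53 s, if anything falls off the work surface, if the arm or the gripper's body presses on something with over 40 N, if the wrist force passes 120 N, or if a joint passes its speed limit or range.

## Working session

There is one attempt and no reset: what is moved stays moved. The work goes in short steps, Python scripts to look and compute and a tool call to move; the robot and the scene stay as the last step left them, time stands still between calls to the robot, and variables do not carry over. Pictures are saved under pics/ and viewed, and the job is handed in when it is done.

Besides the shell and the picture viewer there is one more tool, called by a JSON object that holds its "method" and its "body". drive_tool: Moves the arm, as the interface text tells. Its arguments: {"type":"object","properties":{"deltas":{"type":"array","items":{"type":"array"}},"gripper":{"type":"number"}},"required":["deltas"]}

```bash
mkdir -p pics; python3 - <<'E'
from bench import get_obs,camera
import cv2
for n in("side","top"):
    c=camera(n); cv2.imwrite(f"pics/{n}0.png",c["frame"][:,:,::-1])
    print(n,{k:v for k,v in c.items() if k!="frame"})
o=get_obs();print(o)
E
```

```text
side {'fx': 617.8670717881391, 'fy': 617.8670717881391, 'cx': 320.656005539703, 'cy': 234.54496459531953, 'eye': array([ 0.37728759, -0.82162173,  0.95661319]), 'attitude': array([-0.37620235,  0.92298475, -0.0720489 ,  0.03714703])}
top {'fx': 624.3378249365734, 'fy': 624.3378249365734, 'cx': 325.1576973436907, 'cy': 240.84351194677137, 'eye': array([0.39258127, 0.02309802, 1.27524463]), 'attitude': array([-0.04287001,  0.71499584, -0.69594053,  0.05108711])}
{'time_s': 0.1, 'q': array([ 1.10568976e+00,  1.81492132e-01,  1.60791386e+00, -2.44166131e-05,
        1.35377743e+00, -2.06269112e-01]), 'dq': array([ 0.00037802, -0.00091771, -0.00305122, -0.00053306, -0.00042744,
        0.00036761]), 'joint_efforts': array([ 2.50384801e-04, -4.45873046e+01, -3.52241027e+01, -2.45937590e-04,
        3.96895164e-03, -5.33047313e-06]), 'eef_pos': array([0.14692146, 0.55540004, 0.23045713]), 'eef_rot': array([-2.50759024e-04,  1.29055094e-01,  9.91637106e-01, -7.54913125e-04]), 'wrist_force': array([ 0.75915585, -0.34096203, -0.15066237]), 'torque': array([-0.02427918, -0.04073327, -0.00215628]), 'opening': 1.000674351360621}
```

View pics/top0.png

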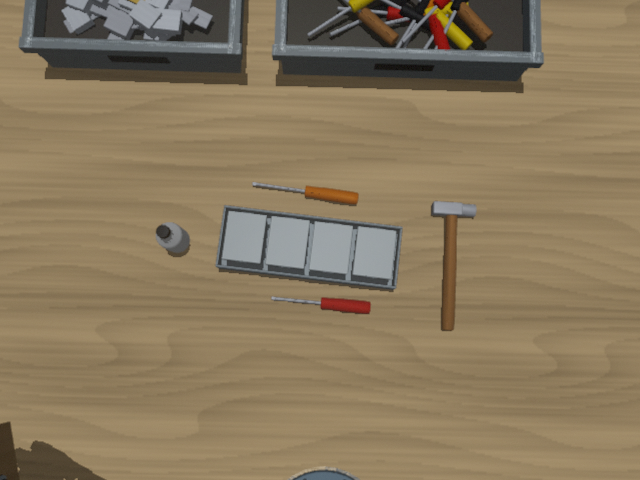

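View pics/side0.png

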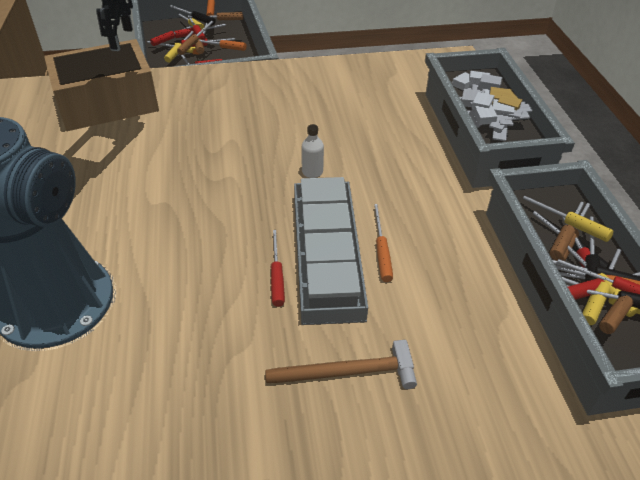

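The top view shows four light covers centred at about (245,240), (288,246), (331,250) and (375,254). The bottle is at the left (172,238), the hammer at the right (450,265), and there is one driver on each side of the carrier. Next I measure the covers by mask.

```bash
cat > h.py <<'E'
import numpy as np,cv2
from scipy.spatial.transform import Rotation as R
def rot(q): return R.from_quat([q[1],q[2],q[3],q[0]]).as_matrix()
def cast(c,u,v,z):
    d=rot(c["attitude"])@np.array([(u-c["cx"])/c["fx"],(v-c["cy"])/c["fy"],1]); e=c["eye"]
    return e+d*(z-e[2])/d[2]
def proj(c,p):
    x=rot(c["attitude"]).T@(np.array(p)-c["eye"]); return c["cx"]+c["fx"]*x[0]/x[2],c["cy"]+c["fy"]*x[1]/x[2]
E
python3 - <<'E'
from h import *
from bench import camera
c=camera("top");f=c["frame"].astype(int)
m=((f.min(2)>150)&(f.max(2)-f.min(2)<25)).astype(np.uint8)
m[:190]=0;m[300:]=0;m[:,:215]=0;m[:,405:]=0
m=cv2.morphologyEx(m,cv2.MORPH_OPEN,np.ones((3,3)))
cv2.imwrite("pics/m.png",m[180:310,200:420]*255)
P=[]
for k in sorted(cv2.findContours(m,0,2)[0],key=lambda k:k[:,0,0].min()):
    if cv2.contourArea(k)<300: continue
    (u,v),wh,a=cv2.minAreaRect(k)
    q=cast(c,u,v,.071);P.append(q);b=np.array([cast(c,x,y,.071)[:2] for x,y in cv2.boxPoints(((u,v),(wh[0]+1,wh[1]+1),a))])
    print((round(u),round(v)),q.round(4),np.linalg.norm(np.roll(b,1,0)-b,axis=1).round(4))
P=np.array(P)[:,:2]
ys=np.array([.1275,.0425,-.0425,-.1275])
s=((P-P.mean(0))*ys[:,None]).sum(0)/(ys**2).sum(); print("slope",s,np.linalg.norm(s)); 
yaw=np.arctan2(-s[0],s[1]);print("yaw",yaw,"centre",P.mean(0))
e=np.array([np.cos(yaw),np.sin(yaw)]);n=np.array([-np.sin(yaw),np.cos(yaw)])
for y in ys[::-1]:
    p=P.mean(0)+n*y; print(p.round(4),"near",(p-.038*e).round(4),"far",(p+.038*e).round(4))
# cross-check in side view
c2=camera("side");im=c2["frame"][:,:,::-1].copy()
for y in ys:
  for d in(-.048,0,.048):
    u,v=proj(c2,[*(P.mean(0)+n*y+d*e),.071]);cv2.circle(im,(int(round(u)),int(round(v))),2,(0,0,255),-1)
cv2.imwrite("pics/chk.png",cv2.resize(im[150:350,240:440],None,fx=3,fy=3))
E
```

```text
(244, 237) [0.5577 0.1698 0.071 ] [0.0726 0.0933 0.0734 0.0932]
(287, 242) [0.5497 0.0852 0.071 ] [0.0727 0.0936 0.0735 0.0936]
(331, 247) [5.416e-01 4.000e-04 7.100e-02] [0.0732 0.0931 0.0739 0.0931]
(374, 252) [ 0.5341 -0.0843  0.071 ] [0.073  0.0934 0.0738 0.0934]
slope [0.09279165 0.99664048] 1.0009508137291359
yaw -0.09283680078497167 centre [0.54575729 0.04276822]
[ 0.5339 -0.0842] near [ 0.4961 -0.0807] far [ 0.5718 -0.0877]
[5.418e-01 5.000e-04] near [0.504 0.004] far [ 0.5797 -0.0031]
[0.5497 0.0851] near [0.5119 0.0886] far [0.5875 0.0816]
[0.5576 0.1697] near [0.5197 0.1732] far [0.5954 0.1662]
```

View pics/chk.png

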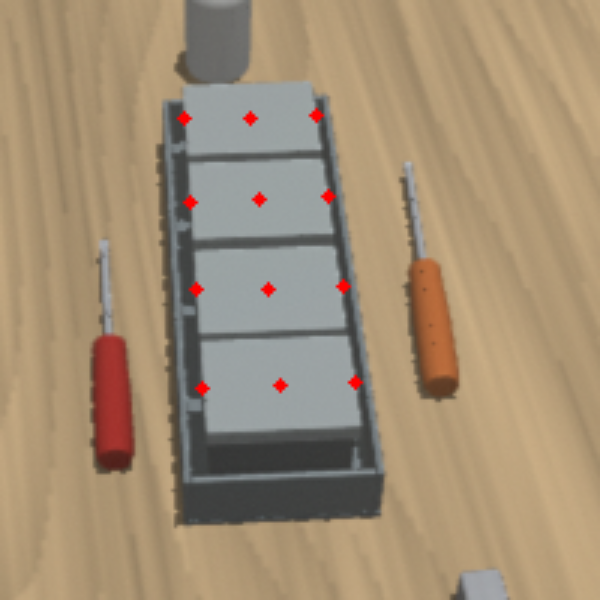

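View pics/m.png

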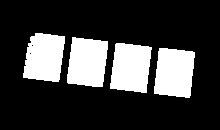

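Spacing (85 mm), cover sizes and the side view all agree. I'm shutting the gripper and going over the near end of cover 4.

{"method": "drive_tool", "body": {"deltas": [[[0.034, -0.035, 0], 0.1], [[0.034, -0.035, 0], 0.1], [[0.034, -0.035, 0], 0.1], [[0.034, -0.035, 0], 0.05], [[0.034, -0.035, 0], 0], [[0.034, -0.035, 0], 0], [[0.034, -0.035, 0], 0], [[0.034, -0.035, 0], 0], [[0.034, -0.035, 0], 0], [[0.03, -0.03, 0], 0]], "gripper": 0}}

```text
time_s: 1.2
eef_pos: [0.4856, 0.2011, 0.2301]
eef_rot: [0.0, -0.059, 0.998, 0.0]
wrist_force: [-0.5, -0.0, -0.2]
opening: -0.001
```

{"method": "drive_tool", "body": {"deltas": [[[0.034, -0.028, 0], 0], [[0, 0, -0.04], 0], [[0, 0, -0.04], 0], [[0, 0, -0.04], 0], [[0, 0, -0.02], 0], [[0, 0, 0], 0]]}}

```text
time_s: 1.8
eef_pos: [0.5262, 0.1645, 0.0868]
eef_rot: [0.003, -0.053, 0.999, -0.0]
wrist_force: [-0.5, 0.0, 0.3]
opening: -0.001
```

{"method": "drive_tool", "body": {"deltas": [[[-0.006, 0.009, 0], 0], [[0, 0, -0.005], 0], [[0, 0, 0], 0]]}}

```text
time_s: 2.1
eef_pos: [0.5209, 0.1748, 0.0839]
eef_rot: [0.004, -0.053, 0.999, -0.0]
wrist_force: [1.1, -0.0, 0.7]
opening: -0.005
```

{"method": "drive_tool", "body": {"deltas": [[[0, 0, -0.002], 0], [[0, 0, -0.001], 0], [[0, 0, 0], 0]]}}

```text
time_s: 2.4
eef_pos: [0.5229, 0.1755, 0.0837]
eef_rot: [0.007, -0.054, 0.999, -0.0]
wrist_force: [-0.1, -0.7, -0.4]
opening: -0.002
```

{"method": "drive_tool", "body": {"deltas": [[[-0.002, -0.001, -0.003], 0], [[-0.001, -0.001, -0.003], 0]]}}

```text
time_s: 2.6
eef_pos: [0.5207, 0.1735, 0.0783]
eef_rot: [0.008, -0.054, 0.999, 0.0]
wrist_force: [0.0, 0.5, 0.2]
opening: -0.002
```

{"method": "drive_tool", "body": {"deltas": [[[0, 0, 0], 0]]}}

```text
time_s: 2.7
eef_pos: [0.5202, 0.1733, 0.0778]
eef_rot: [0.008, -0.054, 0.999, -0.0]
wrist_force: [0.0, 0.5, -0.5]
opening: 0.006
```

{"method": "drive_tool", "body": {"deltas": [[[0, 0, 0], 0]]}}

```text
time_s: 2.8
eef_pos: [0.52, 0.1732, 0.0776]
eef_rot: [0.008, -0.054, 0.999, -0.0]
wrist_force: [0.4, -0.2, 0.5]
opening: 0.002
```

{"method": "drive_tool", "body": {"deltas": [[[0, 0, -0.0015], 0]]}}

```text
time_s: 2.9
eef_pos: [0.5201, 0.1731, 0.0762]
eef_rot: [0.008, -0.054, 0.999, -0.0]
wrist_force: [0.6, 0.3, -0.5]
opening: -0.001
```

{"method": "drive_tool", "body": {"deltas": [[[0, 0, -0.0015], 0]]}}

```text
time_s: 3.0
eef_pos: [0.5201, 0.1731, 0.0745]
eef_rot: [0.008, -0.054, 0.999, -0.0]
wrist_force: [0.6, -1.6, 0.7]
opening: 0.0
```

{"method": "drive_tool", "body": {"deltas": [[[0, 0, -0.001], 0]]}}

```text
time_s: 3.1
eef_pos: [0.5201, 0.1731, 0.0734]
eef_rot: [0.008, -0.054, 0.999, -0.0]
wrist_force: [0.6, 0.3, -0.4]
opening: 0.001
```

{"method": "drive_tool", "body": {"deltas": [[[0, 0, -0.001], 0]]}}

```text
time_s: 3.2
eef_pos: [0.5202, 0.1731, 0.0722]
eef_rot: [0.008, -0.054, 0.999, -0.0]
wrist_force: [0.2, -0.0, 0.3]
opening: -0.0
```

{"method": "drive_tool", "body": {"deltas": [[[0, 0, -0.001], 0]]}}

```text
time_s: 3.3
eef_pos: [0.5201, 0.1731, 0.0711]
eef_rot: [0.007, -0.054, 0.999, -0.0]
wrist_force: [0.2, -0.3, 0.3]
opening: -0.002
```

{"method": "drive_tool", "body": {"deltas": [[[0, 0, -0.001], 0]]}}

```text
time_s: 3.4
eef_pos: [0.5202, 0.1731, 0.0708]
eef_rot: [0.007, -0.054, 0.999, -0.0]
wrist_force: [-5.8, -1.0, 15.6]
opening: -0.002
```

{"method": "drive_tool", "body": {"deltas": [[[0, 0, -0.001], 0]]}}

```text
time_s: 3.5
eef_pos: [0.5202, 0.1731, 0.0708]
eef_rot: [0.007, -0.054, 0.999, -0.0]
wrist_force: [-6.0, -1.0, 12.4]
opening: 0.002
```

Cover 4 is rigid at z=0.0708. On to cover 3.

{"method": "drive_tool", "body": {"deltas": [[[0, 0, 0.008], 0], [[0, 0, 0.006], 0], [[-0.003, -0.03, 0], 0], [[-0.003, -0.03, 0], 0], [[-0.002, -0.025, 0], 0], [[0, 0, 0], 0]]}}

```text
time_s: 4.1
eef_pos: [0.5134, 0.0866, 0.0882]
eef_rot: [0.01, -0.056, 0.998, -0.0]
wrist_force: [-1.1, 1.2, 0.6]
opening: -0.001
```

{"method": "drive_tool", "body": {"deltas": [[[0, 0, 0], 0]]}}

```text
time_s: 4.2
eef_pos: [0.5137, 0.0864, 0.0886]
eef_rot: [0.01, -0.055, 0.998, -0.0]
wrist_force: [0.0, 0.7, 0.5]
opening: -0.001
```

{"method": "drive_tool", "body": {"deltas": [[[-0.002, 0.002, -0.005], 0], [[0, 0, -0.004], 0], [[0, 0, -0.001], 0]]}}

```text
time_s: 4.5
eef_pos: [0.5118, 0.0904, 0.0782]
eef_rot: [0.01, -0.056, 0.998, 0.0]
wrist_force: [0.2, -0.4, 0.3]
opening: -0.001
```

{"method": "drive_tool", "body": {"deltas": [[[0, 0, -0.001], 0]]}}

```text
time_s: 4.6
eef_pos: [0.5116, 0.0911, 0.0768]
eef_rot: [0.01, -0.056, 0.998, 0.0]
wrist_force: [-0.6, 0.4, -0.0]
opening: 0.002
```

{"method": "drive_tool", "body": {"deltas": [[[0, 0, -0.001], 0]]}}

```text
time_s: 4.7
eef_pos: [0.5114, 0.0915, 0.0755]
eef_rot: [0.01, -0.057, 0.998, 0.0]
wrist_force: [-0.3, -0.4, 0.6]
opening: -0.005
```

{"method": "drive_tool", "body": {"deltas": [[[0, 0, -0.001], 0]]}}

```text
time_s: 4.8
eef_pos: [0.5114, 0.0918, 0.0743]
eef_rot: [0.01, -0.057, 0.998, 0.0]
wrist_force: [0.5, 0.5, 0.7]
opening: 0.001
```

{"method": "drive_tool", "body": {"deltas": [[[0, -0.001, -0.001], 0]]}}

```text
time_s: 4.9
eef_pos: [0.5114, 0.091, 0.0732]
eef_rot: [0.01, -0.057, 0.998, 0.0]
wrist_force: [-0.7, 0.7, 0.7]
opening: -0.004
```

{"method": "drive_tool", "body": {"deltas": [[[0, -0.001, -0.001], 0]]}}

```text
time_s: 5.0
eef_pos: [0.5114, 0.0899, 0.0721]
eef_rot: [0.01, -0.057, 0.998, 0.0]
wrist_force: [0.1, 0.1, -0.0]
opening: -0.001
```

{"method": "drive_tool", "body": {"deltas": [[[0, 0, -0.001], 0]]}}

```text
time_s: 5.1
eef_pos: [0.5115, 0.0898, 0.0711]
eef_rot: [0.01, -0.057, 0.998, 0.0]
wrist_force: [-0.3, -0.6, 0.6]
opening: -0.0
```

{"method": "drive_tool", "body": {"deltas": [[[0, 0, -0.001], 0]]}}

```text
time_s: 5.2
eef_pos: [0.5115, 0.0896, 0.0701]
eef_rot: [0.01, -0.057, 0.998, 0.0]
wrist_force: [-0.1, 0.3, 0.3]
opening: -0.001
```

{"method": "drive_tool", "body": {"deltas": [[[0, 0, -0.001], 0]]}}

```text
time_s: 5.3
eef_pos: [0.5114, 0.0896, 0.069]
eef_rot: [0.01, -0.057, 0.998, 0.0]
wrist_force: [-1.2, 1.1, 1.3]
opening: -0.001
```

{"method": "drive_tool", "body": {"deltas": [[[0, 0, -0.001], 0]]}}

```text
time_s: 5.4
eef_pos: [0.5113, 0.0896, 0.0681]
eef_rot: [0.01, -0.057, 0.998, 0.0]
wrist_force: [-3.1, 0.7, 6.7]
opening: -0.001
```

{"method": "drive_tool", "body": {"deltas": [[[0, 0, -0.0005], 0]]}}

```text
time_s: 5.5
eef_pos: [0.5114, 0.0896, 0.068]
eef_rot: [0.01, -0.057, 0.998, 0.0]
wrist_force: [-3.1, 0.2, 7.9]
opening: -0.004
```

{"method": "drive_tool", "body": {"deltas": [[[0, 0, 0.001], 0]]}}

```text
time_s: 5.6
eef_pos: [0.5114, 0.0897, 0.0691]
eef_rot: [0.01, -0.057, 0.998, 0.0]
wrist_force: [-0.1, 0.5, 0.5]
opening: 0.0
```

{"method": "drive_tool", "body": {"deltas": [[[0, 0, 0], 0]]}}

```text
time_s: 5.7
eef_pos: [0.5116, 0.0897, 0.0693]
eef_rot: [0.01, -0.057, 0.998, 0.0]
wrist_force: [-0.4, 0.1, 0.2]
opening: 0.0
```

{"method": "drive_tool", "body": {"deltas": [[[0, 0, 0], 0]]}}

```text
time_s: 5.8
eef_pos: [0.5116, 0.0896, 0.0693]
eef_rot: [0.01, -0.057, 0.998, 0.0]
wrist_force: [-1.6, 0.3, 1.0]
opening: 0.003
```

{"method": "drive_tool", "body": {"deltas": [[[0, 0, 0], 0]]}}

```text
time_s: 5.9
eef_pos: [0.5115, 0.0896, 0.0692]
eef_rot: [0.01, -0.057, 0.998, 0.0]
wrist_force: [-1.1, -0.2, 0.8]
opening: -0.005
```

{"method": "drive_tool", "body": {"deltas": [[[0, 0, 0], 0]]}}

```text
time_s: 6.0
eef_pos: [0.5116, 0.0897, 0.0691]
eef_rot: [0.01, -0.057, 0.998, 0.0]
wrist_force: [-0.7, 0.0, 0.7]
opening: -0.001
```

Cover 3's stop at 0.068 is rigid, but noise could hide a soft ramp before it. I'll check its far end too.

{"method": "drive_tool", "body": {"deltas": [[[0, 0, 0.008], 0], [[0, 0, 0.004], 0], [[0.03, -0.003, 0], 0], [[0.03, -0.003, 0], 0], [[0.015, -0.001, 0], 0], [[0, 0, 0], 0], [[0, 0, 0], 0]]}}

```text
time_s: 6.7
eef_pos: [0.5885, 0.0825, 0.0837]
eef_rot: [0.01, -0.057, 0.998, 0.0]
wrist_force: [-0.8, -0.2, 0.1]
opening: 0.001
```

{"method": "drive_tool", "body": {"deltas": [[[0, 0, 0], 0]]}}

```text
time_s: 6.8
eef_pos: [0.5878, 0.0826, 0.0837]
eef_rot: [0.01, -0.057, 0.998, 0.0]
wrist_force: [-0.1, 0.6, 0.0]
opening: 0.002
```

{"method": "drive_tool", "body": {"deltas": [[[0, 0, -0.005], 0], [[0, 0, -0.002], 0]]}}

```text
time_s: 7.0
eef_pos: [0.5863, 0.0829, 0.0765]
eef_rot: [0.01, -0.057, 0.998, 0.0]
wrist_force: [-0.1, 0.5, 0.4]
opening: -0.003
```

{"method": "drive_tool", "body": {"deltas": [[[0, 0, -0.001], 0]]}}

```text
time_s: 7.1
eef_pos: [0.5856, 0.0831, 0.0751]
eef_rot: [0.009, -0.057, 0.998, 0.0]
wrist_force: [0.2, 0.3, -0.0]
opening: 0.003
```

{"method": "drive_tool", "body": {"deltas": [[[0, 0, -0.001], 0]]}}

```text
time_s: 7.2
eef_pos: [0.5852, 0.0832, 0.0738]
eef_rot: [0.009, -0.057, 0.998, 0.0]
wrist_force: [0.3, 0.1, 0.4]
opening: 0.0
```

{"method": "drive_tool", "body": {"deltas": [[[0, 0, -0.001], 0]]}}

```text
time_s: 7.3
eef_pos: [0.585, 0.0832, 0.0726]
eef_rot: [0.009, -0.057, 0.998, 0.0]
wrist_force: [0.6, -0.6, 0.3]
opening: -0.001
```

{"method": "drive_tool", "body": {"deltas": [[[0, 0, -0.001], 0]]}}

```text
time_s: 7.4
eef_pos: [0.585, 0.0832, 0.0716]
eef_rot: [0.009, -0.057, 0.998, 0.0]
wrist_force: [-0.5, 0.4, 0.6]
opening: -0.004
```

{"method": "drive_tool", "body": {"deltas": [[[0, 0, -0.001], 0]]}}

```text
time_s: 7.5
eef_pos: [0.5852, 0.0832, 0.0706]
eef_rot: [0.009, -0.057, 0.998, 0.0]
wrist_force: [-0.9, 0.5, 0.5]
opening: -0.002
```

{"method": "drive_tool", "body": {"deltas": [[[0, 0, -0.001], 0]]}}

```text
time_s: 7.6
eef_pos: [0.5855, 0.0832, 0.0698]
eef_rot: [0.009, -0.057, 0.998, 0.0]
wrist_force: [1.1, -0.3, 1.6]
opening: 0.0
```

{"method": "drive_tool", "body": {"deltas": [[[0, 0, -0.001], 0]]}}

```text
time_s: 7.7
eef_pos: [0.5857, 0.0832, 0.0689]
eef_rot: [0.01, -0.057, 0.998, 0.0]
wrist_force: [0.0, 0.6, 3.7]
opening: -0.002
```

{"method": "drive_tool", "body": {"deltas": [[[0, 0, -0.001], 0]]}}

```text
time_s: 7.8
eef_pos: [0.5859, 0.0832, 0.0686]
eef_rot: [0.01, -0.057, 0.998, 0.0]
wrist_force: [-4.5, -0.1, 9.9]
opening: -0.004
```

Contact here was softer than on cover 4 (1.6, then 3.7, then 9.9 N), and both ends stop at the same height, which also fits a rocking cover. I'll compare pictures with the far end held down and released.

```bash
python3 - <<'E'
from h import *
from bench import camera,get_obs
c=camera("side")["frame"];cv2.imwrite("pics/s_far.png",c[:,:,::-1])
a=cv2.imread("pics/side0.png");b=c[:,:,::-1]
sl=np.s_[165:330,285:375]
im=np.hstack([cv2.resize(x[sl],None,fx=4,fy=3.5,interpolation=2) for x in (a,b)])
cv2.imwrite("pics/cmp.png",im);print(im.shape,get_obs()["wrist_force"])
E
```

```text
(578, 720, 3) [-2.23238238 -0.08534641  7.0773954 ]
```

View pics/cmp.png

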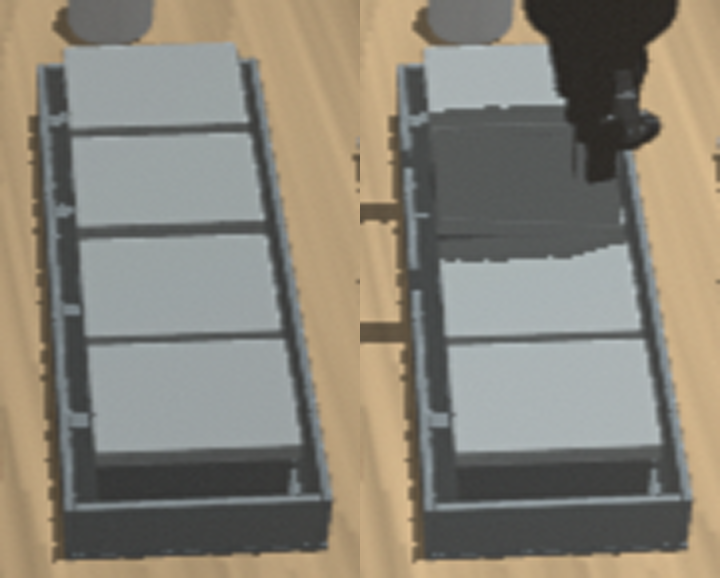

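```bash
python3 - <<'E'
import cv2,numpy as np
a=cv2.imread("pics/side0.png");b=cv2.imread("pics/s_far.png")
sl=np.s_[185:250,295:365]
A=cv2.resize(a[sl],None,fx=5.6,fy=8,interpolation=2)
B=cv2.resize(np.clip(b[sl].astype(float)*2.0,0,255).astype(np.uint8),None,fx=5.6,fy=8,interpolation=2)
cv2.imwrite("pics/cmp2.png",np.hstack([A,B]))
E
```

```text
(no output)
```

View pics/cmp2.png

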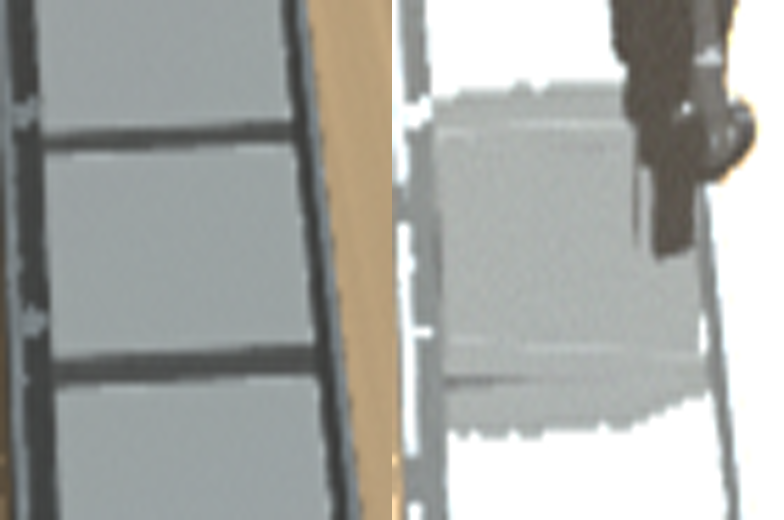

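The enhanced crop is clear. Cover 3's front edge ran from (52,352) to (315,342) at rest, and with the far end pressed it runs from (48,338) to (308,356) in crop pixels. The near end rises while the far end sinks, so cover 3 is the loose one. Next I lift and go to its middle.

{"method": "drive_tool", "body": {"deltas": [[[0, 0, 0.008], 0], [[0, 0, 0.003], 0], [[-0.02, 0.001, 0], 0], [[-0.01, 0.001, 0], 0], [[0, 0, 0], 0], [[0, 0, 0], 0], [[0, 0, 0], 0]]}}

```text
time_s: 8.55
eef_pos: [0.5563, 0.085, 0.0813]
eef_rot: [0.011, -0.057, 0.998, 0.0]
wrist_force: [-0.3, -0.2, -0.6]
opening: 0.003
```

{"method": "drive_tool", "body": {"deltas": [[[0, 0, 0], 0]]}}

```text
time_s: 8.65
eef_pos: [0.5568, 0.085, 0.0814]
eef_rot: [0.011, -0.057, 0.998, 0.0]
wrist_force: [-1.3, -0.0, -0.1]
opening: -0.002
```

{"method": "drive_tool", "body": {"deltas": [[[-0.006, 0, -0.002], 0], [[0, 0, -0.002], 0], [[0, 0, 0], 0]]}}

```text
time_s: 8.95
eef_pos: [0.5509, 0.0848, 0.0769]
eef_rot: [0.011, -0.057, 0.998, -0.0]
wrist_force: [0.1, 0.3, 1.1]
opening: 0.002
```

{"method": "drive_tool", "body": {"deltas": [[[0, 0, -0.001], 0], [[0, 0, 0], 0]]}}

```text
time_s: 9.15
eef_pos: [0.5507, 0.0848, 0.0755]
eef_rot: [0.011, -0.057, 0.998, 0.0]
wrist_force: [0.3, 0.0, -0.1]
opening: 0.0
```

The tool leans about 0.02 rad, so its lowest edge is on the -x side. I'll shift +4 mm in x so the contact sits at the cover's middle.

{"method": "drive_tool", "body": {"deltas": [[[0.003, 0, -0.001], 0], [[0, 0, -0.001], 0]]}}

```text
time_s: 9.35
eef_pos: [0.5542, 0.0848, 0.0736]
eef_rot: [0.011, -0.057, 0.998, -0.0]
wrist_force: [-0.2, -0.3, 0.5]
opening: 0.004
```

{"method": "drive_tool", "body": {"deltas": [[[0, 0, -0.001], 0]]}}

```text
time_s: 9.45
eef_pos: [0.5544, 0.0848, 0.0725]
eef_rot: [0.011, -0.057, 0.998, -0.0]
wrist_force: [0.7, 0.4, 0.4]
opening: -0.002
```

{"method": "drive_tool", "body": {"deltas": [[[0, 0, -0.001], 0]]}}

```text
time_s: 9.55
eef_pos: [0.5546, 0.0848, 0.0717]
eef_rot: [0.011, -0.057, 0.998, -0.0]
wrist_force: [-1.8, 0.5, 8.8]
opening: -0.004
```

{"method": "drive_tool", "body": {"deltas": [[[0, 0, -0.001], 0]]}}

```text
time_s: 9.65
eef_pos: [0.5549, 0.0847, 0.0716]
eef_rot: [0.012, -0.057, 0.998, -0.0]
wrist_force: [-3.7, 0.4, 9.3]
opening: 0.001
```

Middle contact is at 0.072, about 4 mm above the ends' stop, as expected. I'm pressing a little harder.

{"method": "drive_tool", "body": {"deltas": [[[-0.0005, 0, -0.0014], 0]]}}

```text
time_s: 9.75
eef_pos: [0.5549, 0.0848, 0.0712]
eef_rot: [0.012, -0.057, 0.998, -0.0]
wrist_force: [-2.9, -0.6, 8.8]
opening: -0.002
```

{"method": "drive_tool", "body": {"deltas": [[[-0.0005, 0, -0.0016], 0]]}}

```text
time_s: 9.85
eef_pos: [0.5549, 0.0848, 0.0708]
eef_rot: [0.012, -0.057, 0.998, -0.0]
wrist_force: [-3.0, 0.8, 10.1]
opening: 0.004
```

{"method": "drive_tool", "body": {"deltas": [[[-0.0005, 0, -0.0016], 0]]}}

```text
time_s: 9.95
eef_pos: [0.5549, 0.0847, 0.0704]
eef_rot: [0.013, -0.057, 0.998, -0.0]
wrist_force: [-3.2, -1.1, 9.4]
opening: -0.001
```

Going down at about 10 N. Continuing.

{"method": "drive_tool", "body": {"deltas": [[[-0.0005, 0, -0.0018], 0], [[-0.0005, 0, -0.0018], 0], [[-0.0005, 0, -0.0018], 0]]}}

```text
time_s: 10.25
eef_pos: [0.5548, 0.0848, 0.0687]
eef_rot: [0.014, -0.058, 0.998, -0.001]
wrist_force: [-3.5, -0.4, 9.8]
opening: -0.003
```

{"method": "drive_tool", "body": {"deltas": [[[-0.0005, 0, -0.0018], 0], [[-0.0005, 0, -0.0018], 0]]}}

```text
time_s: 10.45
eef_pos: [0.5546, 0.0848, 0.0676]
eef_rot: [0.015, -0.058, 0.998, -0.001]
wrist_force: [-3.8, -0.7, 10.4]
opening: -0.002
```

{"method": "drive_tool", "body": {"deltas": [[[-0.0005, 0, -0.0018], 0], [[-0.0005, 0, -0.0018], 0]]}}

```text
time_s: 10.65
eef_pos: [0.5546, 0.0848, 0.0674]
eef_rot: [0.016, -0.058, 0.998, -0.001]
wrist_force: [-6.1, -1.1, 15.4]
opening: 0.001
```

Stopped at 0.0674, 4.5 mm below first contact, with the force rising to 15 N. One firmer push to confirm, then I lift away.

{"method": "drive_tool", "body": {"deltas": [[[-0.0005, 0, -0.0025], 0], [[-0.0005, 0, -0.0025], 0]]}}

```text
time_s: 10.85
eef_pos: [0.5547, 0.0848, 0.0673]
eef_rot: [0.017, -0.058, 0.998, -0.002]
wrist_force: [-9.6, -1.1, 21.2]
opening: -0.005
```

{"method": "drive_tool", "body": {"deltas": [[[0, 0, 0.005], 0], [[0, 0, 0.005], 0], [[0, 0, 0.002], 0], [[0, 0, 0], 0]]}}

```text
time_s: 11.25
eef_pos: [0.5553, 0.0848, 0.081]
eef_rot: [0.018, -0.058, 0.998, -0.002]
wrist_force: [-0.1, 0.2, -0.1]
opening: -0.002
```

Now a light probe of the near end, to check that it no longer rocks.

{"method": "drive_tool", "body": {"deltas": [[[-0.02, 0.002, 0], 0], [[-0.015, 0.001, 0], 0], [[0, 0, 0], 0], [[0, 0, 0], 0]]}}

```text
time_s: 11.65
eef_pos: [0.5195, 0.0877, 0.08]
eef_rot: [0.017, -0.058, 0.998, -0.002]
wrist_force: [0.4, 0.6, -0.4]
opening: -0.0
```

{"method": "drive_tool", "body": {"deltas": [[[0, 0, -0.004], 0], [[0, 0, -0.003], 0], [[0, 0, 0], 0]]}}

```text
time_s: 11.95
eef_pos: [0.5211, 0.0874, 0.0722]
eef_rot: [0.018, -0.058, 0.998, -0.002]
wrist_force: [-0.0, -0.6, 0.4]
opening: -0.003
```

{"method": "drive_tool", "body": {"deltas": [[[-0.003, 0, -0.001], 0], [[0, 0, -0.001], 0]]}}

```text
time_s: 12.15
eef_pos: [0.5183, 0.0873, 0.0698]
eef_rot: [0.018, -0.058, 0.998, -0.002]
wrist_force: [-0.5, -0.8, 0.0]
opening: 0.004
```

{"method": "drive_tool", "body": {"deltas": [[[0, 0, -0.001], 0]]}}

```text
time_s: 12.25
eef_pos: [0.5184, 0.0872, 0.0688]
eef_rot: [0.018, -0.058, 0.998, -0.002]
wrist_force: [0.4, 0.0, 0.8]
opening: -0.001
```

{"method": "drive_tool", "body": {"deltas": [[[0, 0, -0.001], 0]]}}

```text
time_s: 12.35
eef_pos: [0.5184, 0.0872, 0.0677]
eef_rot: [0.018, -0.058, 0.998, -0.002]
wrist_force: [-0.3, 0.3, 0.7]
opening: -0.002
```

{"method": "drive_tool", "body": {"deltas": [[[0, 0, -0.001], 0]]}}

```text
time_s: 12.45
eef_pos: [0.5183, 0.0873, 0.067]
eef_rot: [0.017, -0.058, 0.998, -0.002]
wrist_force: [-5.0, 0.5, 10.2]
opening: 0.001
```

Rigid at 0.067, the same height as the middle, so it's seated and level. I'm retreating straight up and away.

{"method": "drive_tool", "body": {"deltas": [[[0, 0, 0.01], 0], [[0, 0, 0.03], 0], [[0, 0, 0.04], 0], [[0, 0, 0.04], 0], [[-0.03, 0.03, 0.02], 0], [[-0.035, 0.035, 0], 0], [[-0.035, 0.035, 0], 0], [[-0.035, 0.035, 0], 0], [[-0.03, 0.03, 0], 0], [[0, 0, 0], 0]]}}

```text
time_s: 13.45
eef_pos: [0.3487, 0.2562, 0.22]
eef_rot: [0.023, -0.055, 0.998, 0.0]
wrist_force: [0.3, -0.7, 0.1]
opening: 0.002
```

{"method": "drive_tool", "body": {"deltas": [[[-0.035, 0.035, 0], 0], [[-0.035, 0.035, 0], 0], [[-0.03, 0.035, 0], 0], [[0, 0, 0], 0], [[0, 0, 0], 0]]}}

```text
time_s: 13.95
eef_pos: [0.2511, 0.3614, 0.2242]
eef_rot: [0.027, -0.055, 0.998, 0.002]
wrist_force: [-0.1, 0.2, -0.5]
opening: 0.004
```

```bash
python3 - <<'E'
from bench import camera
import cv2,numpy as np
a=cv2.imread("pics/side0.png");b=camera("side")["frame"][:,:,::-1]
sl=np.s_[110:400,255:420]
cv2.imwrite("pics/end.png",np.hstack([cv2.resize(x[sl],None,fx=2.4,fy=2,interpolation=2) for x in(a,b)]))
t=camera("top")["frame"][:,:,::-1];cv2.imwrite("pics/topend.png",t)
E
```

```text
(no output)
```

View pics/end.png

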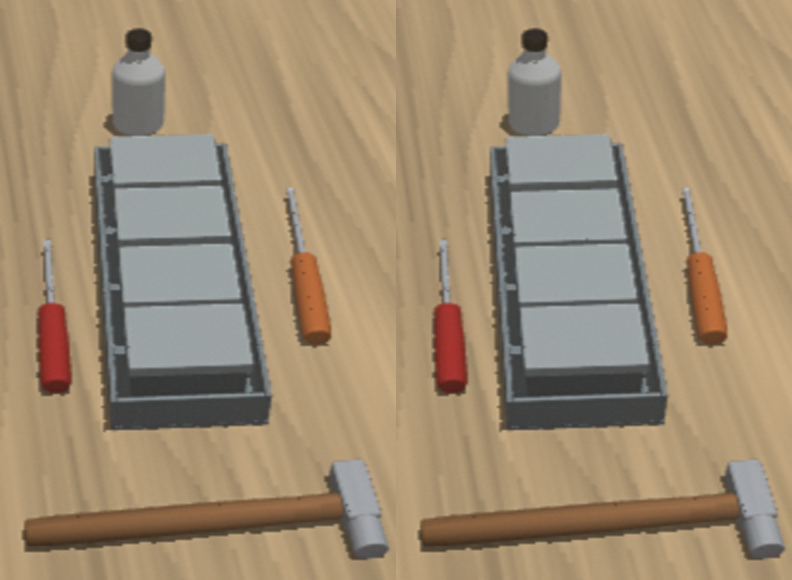

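View pics/topend.png

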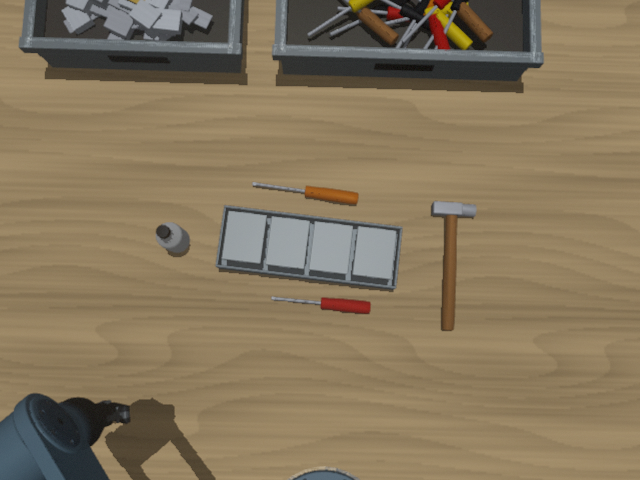

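The third cover now sits lower and level: its upper edge in the crop moved from y=187 to y=191. The tools and bottle have not moved, and the arm is clear of everything.

```bash
python3 -c "
from bench import hand_in
print(hand_in())"
```

```text
the job is handed in; nothing more can be done
None
```

The loose cover was the third in the row. It is now pressed home and level, and the job was handed in at about 14 s.

- **Finding it:** Cover 4 was rigid at its near end. I pressed it to about 15 N, which was harder than a light press. Cover 3's force readings were ambiguous at first, because both ends stopped at about 68 mm after a soft start. The side picture settled it: with the far end held down, the near end had visibly risen. I did not probe covers 1 and 2, since the loose one was already found.
- **Seating it:** I pressed cover 3 in its middle at about 10 N. It went down from about 72 mm to 67.4 mm and then stopped hard, holding still at 21 N.
- **Last checks:** A re-probe of cover 3's near end was rigid at 67.0 mm, the same height as the middle. I did not re-probe its far end after seating. The final pictures show it lower and level, with the tools and bottle where they were. No check disagreed.

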